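Clamp a dispenser cassette in the refill cradle with its eccentric knob

TASK

Stand the blue cassette with the yellow lid in the refill cradle, lengthways between the eccentric knob and the green sprung pad, and let go of it. Then turn the eccentric knob clockwise until its orange lobe presses the cassette against the sprung pad with a light, definite grip of about 7 newtons: feel for it, since well below that the cassette is loose and at twice that its shell cracks. Leave the knob holding it, and leave the other cassettes, bottles and cartons where they stand.

Things in the scene. Friction and masses are not known exactly. Their poses are not given: they have to be found in the camera images.
- cassette_center (a point): Centre, half-way up, of the loose cassette to clamp: a blue plastic box with a yellow lid, 60 mm wide (its x), 110 mm long (its y), 66 mm tall (its z), 0.2 to 0.4 kg, standing upright; its underside is 33 mm below this point. Its two ends are alike: either may face the knob. Grip it across the 60 mm.
- cradle: Refill cradle, fixed to the counter: an aluminium base plate 110 mm (x) by 250 mm (y), 8 mm thick. Origin at counter level under the seat's centre. Along its y axis: knob axis at y = -80 mm, cassette seat centred on y = 0, green sprung pad beyond it towards +y. Everything in the cradle moves with it from start to start.
- cradle_seat (a point): Centre of the seat, on top of the base plate, 8 mm above the counter: the middle of the cassette's underside goes here, its length along the cradle's y. Two black rails flank the seat (inner faces at x = +34 and -34 mm, 90 mm long in y, tops 26 mm above the counter). An open knob's lobe is then 4 to 5 mm from the cassette's end.
- pad_area (a point): Rough place of the green sprung pad's face, 38 mm above the counter. The face is really 59 to 64 mm from the seat's centre towards cradle +y: it differs each time and is not reported. Pad 50 mm wide, 20 to 56 mm above the counter; pushed towards +y it yields against a spring of 1.6 N per mm from zero, up to 18 mm. The bracket behind it is 58 mm tall.
- cam_knob (a joint): Angle (rad) of the eccentric knob, growing clockwise seen from above. Starts open, -0.35 to 0; stops at 3.3. At 0 the lobe points away from the cassette (cradle -y). Light constant drag, 0.12 N m. Each newton of the lobe on the cassette adds about 0.02 N m; sliding the cassette before it meets the pad takes 1 to 4 N. Let go, it springs back up to 0.05 rad, losing 1 to 2 N, and stays.
- cam_lobe (a point): Centre of the orange lobe: a disc of 32 mm radius, 30 to 52 mm above the counter, whose centre is 12 mm off the knob's axis and turns with it. So it reaches 32 - 12 cos(angle) mm from the axis towards the cassette.
- cam_grip (a point): Point on the knob's axis at the height to grip, 100 mm above the counter: the middle of a black bar handle 72 mm long (the point's x; its +x end is white), 16 mm wide (y), its underside 84 mm and its top 112 mm above the counter, 10 mm above a cassette standing in the cradle. It turns with the knob and lies along the cradle's x at angle 0.
- white_a_center (a point): Centre of another blue cassette of the same size, with a white lid: leave it alone.
- white_b_center (a point): Centre of a second white-lidded blue cassette: leave it alone.
- amber: Amber bottle, 52 mm across, 100 mm tall, origin at its foot: leave it alone.
- jar: White jar with a blue cap, 64 mm across, 75 mm tall, origin at its foot: leave it alone.
- carton_a: White and red medicine carton, 50 x 110 x 65 mm tall, origin at its foot: leave it alone.
- carton_b: White and green medicine carton, 70 x 130 x 45 mm tall, origin at its foot: leave it alone.
There are look-alikes about, which are no part of the job. What is shaped like the part that bears cassette_center but turquoise is not meant.

How it is judged:
By the outcome, as a careful person would: the job done as asked, in the order asked, and still so for the second after the job is handed in, with the robot touching nothing.
It also fails if it takes over 72 s, if anything falls off the work surface, if the arm or the gripper's body presses on something with over 40 N, if the wrist force passes 120 N, or if a joint passes its speed limit or range.

ROBOT

A 6-joint arm with a two-finger parallel gripper is mounted at the origin on the work surface. World frame = base frame: x ahead of the robot, y to its left, z up, the work surface at z = 0. Lengths are in m, angles in rad, forces in N, time in s.
With the tool pointing down it reaches from about 0.275 to 0.725 m from the base axis. Payload 15.9 kg.
Tool frame: the origin (TCP) lies midway between the tips of the shut fingers; the grasp point (between the pads) lies 19 mm behind it; z points along the fingers, y is the line along which they close (so a half turn about z gives the same grasp; the last joint's range is limited). The gripper opens to 85 mm and grips with 20 to 120 N. Pads are 22 mm wide; open, the fingers measure 114 mm over their backs; the gripper's body (76 mm by 85 mm) begins 54 mm behind the grasp point. The pads swing forward as they close: fully open they stand 13 mm farther back than shut.
Start: joints at [1.169, 0.213, -0.034, 1.323, 0, 1.571], TCP at [0.196, 0.46, 0.231] pointing down, gripper open.
Joint ranges: [-2.98, 2.98], [-0.74, 1.72], [-1.14, 1.35], [-2.1, 2.04], [-1.57, 1.44], [-3.14, 3.14]. Speed limits (rad/s): [1.89, 1.89, 2.39, 2.57, 3.14, 3.14].

INTERFACE

Orientations are given as a rotation vector (axis times angle).
In Python, from rig import r gives the robot as it stands. The module is installed in compiled form; this text tells all that it offers.
- The arm moves only by the tool jog_arm, never from a script. Its argument "motion" is a list of rows, each a list of 6 numbers: the shift along the tool's x, y, z each as a share of 0.2 m, from -1 to 1, then the turn, a rotation vector about the tool's x, y, z each as a share of pi rad, from -1 to 1. In form: [[x, y, z, rx, ry, rz], ...]. A call has 1 to 12 rows; each row is the pose to reach, as a shift and turn from the pose commanded when the call began, along the tool's axes at that moment, turning the shorter way round; what a row does not reach only later rows make up. A row lasts 1/12 s, in which the tool goes at most 41.7 mm and 7.16 degrees, less where a joint would pass 70% of its speed; a pose out of reach is approached as far as the arm can. A call with a number of a shift or a turn outside -1 to 1 is refused whole. A call with a gripper value outside its range is refused whole. "jaw" is the opening, from 0 (shut) to 1 (fully open), set as the call begins (left out, the last holds). The fingers move at their own pace and stop on an object; "squeeze" is the grip in N (left out, the last holds). Time passes only in rows, so rows that repeat a pose let the fingers close. It gives the time, the measured TCP pose, the force, the opening and the grip force at its end, in the units of the state.
- r.state(): the state, without advancing time (a new reading comes with each control period).
- r.snapshot(name): name is "side" or "top"; returns the picture (420x560x3 uint8, blue, green, red); there is no depth.
- r.calibration(name): a dict with "camera_matrix" (3x3 intrinsics, pixels), "k1" (the pictures are not rectified: a ray, as slopes to the right and down, at radius r is drawn at 1 + k1 r^2 times it, then the intrinsics apply), "camera_from_world" (4x4, takes a point from world to camera coordinates). Camera axes: x right, y up, looking along -z (the intrinsics and any distortion apply to the point x, -y, -z); pixel columns grow to the right and rows downward; lengths in m; the calibration is good to about 2 mm. A picture is of the moment at which its call begins. calibration takes no time and is no camera call.
- r.job_done(): hands the job in; it is judged then, once.
The state is a dict: "time": time; "joint_positions": joint angles; "dq": joint speeds; "effort": joint torques, N m; "position": TCP position; "eef_rot": TCP orientation; "contact_force": force on the tool from outside, world axes, zero at the start; "torque": the same for the moment, N m; "width": finger opening in m; "finger_force": force on a finger pad.
Only numpy, scipy, OpenCV 4.12 (cv2) and the standard library are available. Lean on these libraries where they do the work, as an engineer would, in place of code of your own. Each camera call takes 0.05 s, during which the arm holds its last target. There are 200 camera calls.

## Working session

There is one attempt and no reset: what is moved stays moved. The work goes in short steps, Python scripts to look and compute and a tool call to move; the robot and the scene stay as the last step left them, time stands still between calls to the robot, and variables do not carry over. Pictures are saved under pics/ and viewed, at most 10 in all, crops included, and the job is handed in when it is done.

Besides the shell and the picture viewer there is one more tool, called after "Request:" by a JSON object that holds its "api" and its "payload". jog_arm: Moves the arm, as the interface text tells. Shift numbers are shares of 0.2 m and turn numbers shares of pi rad, none past 1 either way. Its arguments: {"type":"object","properties":{"motion":{"type":"array","items":{"type":"array","items":{"type":"number","minimum":-1,"maximum":1}}},"jaw":{"type":"number"},"squeeze":{"type":"number"}},"required":["motion"]}

```bash
mkdir -p pics
cat > h.py <<'E'
import numpy as np, cv2
from rig import r
def pix2world(cam,uv,z):
    c=r.calibration(cam);K=np.array(c["camera_matrix"]);k1=c["k1"];T=np.array(c["camera_from_world"])
    out=[]
    for (u,v) in np.atleast_2d(uv):
        d=np.linalg.solve(K,[u,v,1.])[:2]; s=d.copy()
        for _ in range(20): s=d/(1+k1*(s@s))
        ray=T[:3,:3].T@np.array([s[0],-s[1],-1.]); o=-T[:3,:3].T@T[:3,3]
        out.append(o+ray*(z-o[2])/ray[2])
    return np.array(out)
def world2pix(cam,P):
    c=r.calibration(cam);K=np.array(c["camera_matrix"]);k1=c["k1"];T=np.array(c["camera_from_world"])
    out=[]
    for p in np.atleast_2d(P):
        q=T[:3,:3]@p+T[:3,3]; s=np.array([q[0],-q[1]])/-q[2]; s=s*(1+k1*(s@s)); out.append((K@[s[0],s[1],1])[:2])
    return np.array(out)
E
python3 - <<'E'
from h import *
for n in("top","side"):
    cv2.imwrite(f"pics/{n}0.png",r.snapshot(n)); c=r.calibration(n);T=np.array(c["camera_from_world"]);print(n,-T[:3,:3].T@T[:3,3],c["camera_matrix"][0][0],c["k1"])
print(r.state())
E
```

```text
top [0.34654632 0.02101648 1.31346806] 491.4412557714998 -0.07837905405112068
side [ 0.14446621 -0.69776086  1.09799556] 442.58370673183043 -0.1223536802593608
{'time': 0.1, 'joint_positions': array([ 1.16901761e+00,  2.13301376e-01, -3.49716563e-02,  1.32347667e+00,
        6.05549287e-06,  1.57082132e+00]), 'dq': array([ 0.00099382, -0.00072478,  0.00153722, -0.00098278, -0.00073615,
        0.00013471]), 'effort': array([ 1.22642174e-03, -6.87254834e+01,  4.87805343e+01,  1.22977694e-02,
        9.47426884e-05, -2.74604821e-05]), 'position': array([0.1954138 , 0.45991951, 0.23087822]), 'eef_rot': array([-6.26875434e-01, -3.07821328e+00,  1.46545670e-03]), 'contact_force': array([0.4624634 , 0.53284151, 0.12285411]), 'torque': array([-0.01407075, -0.0256243 , -0.00028129]), 'finger_force': 0.0, 'width': 0.08555814501404672}
```

View pics/top0.png

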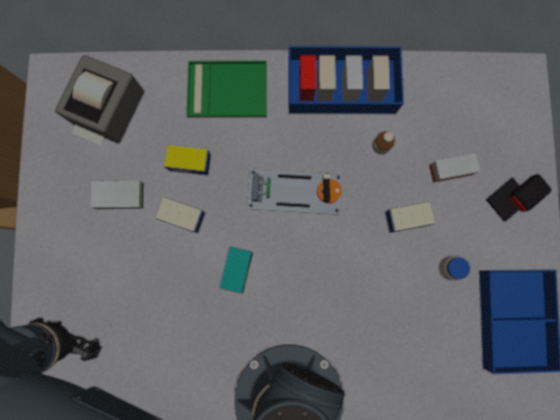

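View pics/side0.png

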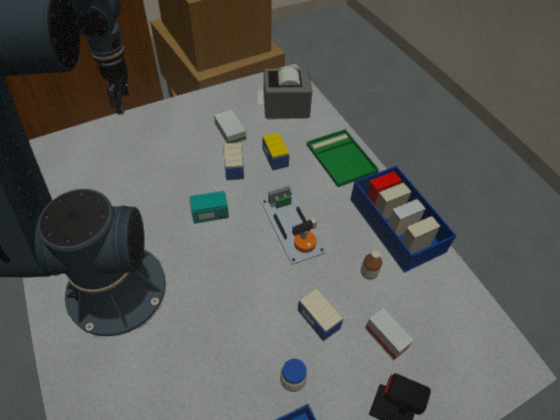

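Top view: the candidates are the yellow-lidded box at (187,158), white lids at (180,215) and (410,216), and the turquoise box at (236,269). The yellow-lidded one is the target. The cradle is at (295,192), with the knob at its right end, (329,190), and the pad at the left, (265,187). I'll check both in one close crop.

Run:
```python
from h import *
im=r.snapshot("top"); cv2.imwrite("pics/crop1.png",cv2.resize(im[138:222,155:355],None,fx=4,fy=4,interpolation=cv2.INTER_CUBIC))
hsv=cv2.cvtColor(im,cv2.COLOR_BGR2HSV)
def blob(lo,hi,z,box):
    m=cv2.inRange(hsv,lo,hi); k=np.zeros_like(m); a,b,c,d=box; k[b:d,a:c]=m[b:d,a:c]
    p=np.argwhere(k)[:,::-1].astype(np.float32); w=pix2world("top",p,z)[:,:2].astype(np.float32)
    rc=cv2.minAreaRect(w); print(len(p),p.mean(0),rc,w.mean(0)); return rc
blob((22,120,90),(35,255,255),.066,(155,135,220,185))
print("orange");blob((5,150,120),(18,255,255),.052,(305,165,355,215))
print("green");blob((45,80,50),(85,255,255),.056,(245,165,285,215))
print("rails/plate")
```

```text
864 [185.58333 157.81018] ((0.6204036474227905, 0.26801738142967224), (0.10499172657728195, 0.057218220084905624), 83.39643096923828) [0.62039745 0.26784703]
orange
209 [330.72247 190.37799] ((0.5367791652679443, -0.1048848032951355), (0.057286690920591354, 0.05522337183356285), 89.42982482910156) [ 0.5369621  -0.10933397]
green
46 [267.82608 186.89131] ((0.545118510723114, 0.054052211344242096), (0.006669296883046627, 0.04723058640956879), 85.52715301513672) [0.54542184 0.05396223]
rails/plate
```

View pics/crop1.png

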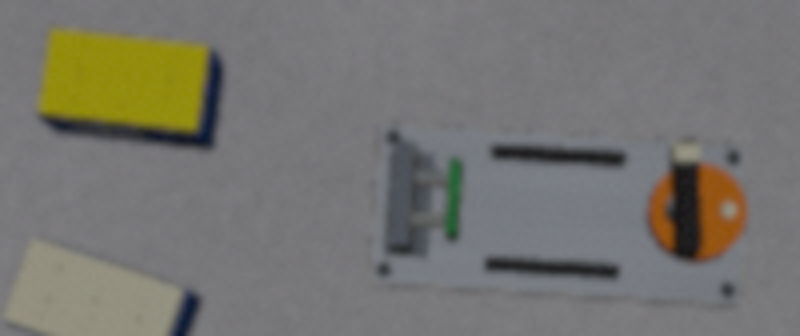

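The crop shows a blue box with a bright yellow lid (crop centre about (125,82)), so the choice is right. The cradle's knob bar has its white end up, so cradle +x is roughly world +x. Next I'll get the cradle pose from the screws and rails.

```bash
cat >> h.py <<'E'
from scipy.spatial.transform import Rotation as R
def plan(P,yaw):
    """rows for TCP target P, tool pointing down, tool y at world angle yaw (mod pi): shift share, rz share"""
    s=r.state(); M=R.from_rotvec(s["eef_rot"]).as_matrix(); d=M.T@(np.array(P)-s["position"])/0.2
    cur=np.arctan2(M[1,1],M[0,1]); t=(yaw-cur+np.pi/2)%np.pi-np.pi/2
    Md=np.column_stack([[np.sin(cur+t)*1,-np.cos(cur+t),0],[np.cos(cur+t),np.sin(cur+t),0],[0,0,-1.]])
    Md[:,0]=np.cross(Md[:,1],Md[:,2]); rv=R.from_matrix(M.T@Md).as_rotvec()/np.pi
    print("shift",d.round(4),"turn",rv.round(4),"cur yaw",round(cur,4),"j6",s["joint_positions"][5].round(3))
E
python3 - <<'E'
from h import *
w=lambda l,z:pix2world("top",np.array(l)/4+[155,138]-[.375,.375],z)[:,:2]
sc=w([(393,137),(384,269),(733,157),(727,290)],.008);print(sc.round(4),sc.mean(0))
v=(sc[0]+sc[1]-sc[2]-sc[3]);print("yang screws",np.arctan2(v[1],v[0]))
ra=w([(493,152),(486,264),(624,158),(617,271)],.026);print(ra.round(4),"seat",ra.mean(0))
v=(ra[0]+ra[1]-ra[2]-ra[3]);print("yang rails",np.arctan2(v[1],v[0]))
ba=w([(687,146),(687,258)],.112);print("bar",ba.round(4),ba.mean(0),np.arctan2(*(ba[0]-ba[1])[::-1]))
print("cassette lid",w([(52,30),(210,45),(200,133),(40,117)],.066).round(4),w([(52,30),(210,45),(200,133),(40,117)],.066).mean(0))
plan([.6204,.268,.17],np.deg2rad(-6.6))
E
```

```text
[[ 0.594   0.0958]
 [ 0.5043  0.1011]
 [ 0.5804 -0.1337]
 [ 0.4902 -0.1283]] [ 0.54223714 -0.01629621]
yang screws 1.5105396925779284
[[ 0.5805  0.0281]
 [ 0.5054  0.0327]
 [ 0.5765 -0.059 ]
 [ 0.5008 -0.0538]] seat [ 0.54080686 -0.01298007]
yang rails 1.5210485083762495
bar [[ 0.5687 -0.0929]
 [ 0.4986 -0.092 ]] [ 0.533654   -0.09243267] -0.012250648104430448
cassette lid [[0.6543 0.316 ]
 [0.644  0.2121]
 [0.5858 0.2173]
 [0.5965 0.3219]] [0.62013886 0.26683429]
shift [-2.3309 -0.0521  0.3046] turn [-2.000e-04  2.000e-04  4.088e-01] cur yaw 1.169 j6 1.571
```

Request:
{"api": "jog_arm", "payload": {"motion": [[-1, -0.02, 0, 0, 0, 0.2], [-1, -0.02, 0, 0, 0, 0.2], [-1, -0.02, 0, 0, 0, 0.2], [-1, -0.02, 0, 0, 0, 0.2], [-1, -0.02, 0, 0, 0, 0.2], [-1, -0.02, 0, 0, 0, 0.2], [-1, -0.02, 0, 0, 0, 0.2], [-1, -0.02, 0, 0, 0, 0.2]], "jaw": 1}}

```text
time: 0.82
position: [0.3777, 0.3782, 0.2311]
eef_rot: [-1.546, -2.734, 0.001]
contact_force: [-0.8, 0.8, -0.4]
width: 0.0855
finger_force: 0.0
```

```bash
python3 -c "
from h import *
plan([.6204,.268,.17],np.deg2rad(-6.6))"
```

```text
shift [-1.098   0.7559  0.3047] turn [-2.000e-04  0.000e+00  2.091e-01] cur yaw 0.5417 j6 1.815
```

Request:
{"api": "jog_arm", "payload": {"motion": [[-0.9, 0.62, 0, 0, 0, 0.209], [-0.9, 0.62, 0, 0, 0, 0.209], [-0.9, 0.62, 0, 0, 0, 0.209], [-0.9, 0.62, 0, 0, 0, 0.209], [-0.9, 0.62, 0, 0, 0, 0.209], [-0.9, 0.62, 0, 0, 0, 0.209], [-0.9, 0.62, 0, 0, 0, 0.209], [-0.9, 0.62, 0, 0, 0, 0.209]]}}

```text
time: 1.48
position: [0.5764, 0.2886, 0.2309]
eef_rot: [-2.344, -2.091, 0.001]
contact_force: [-0.3, -0.1, 0.5]
width: 0.0854
finger_force: 0.0
```

```bash
python3 -c "
from h import *
plan([.6204,.268,.11],np.deg2rad(-6.6))"
```

```text
shift [-0.0771  0.2306  0.6044] turn [-0.0002  0.      0.0005] cur yaw -0.1136 j6 2.148
```

Request:
{"api": "jog_arm", "payload": {"motion": [[-0.077, 0.23, 0.3, 0, 0, 0], [-0.077, 0.23, 0.5, 0, 0, 0], [-0.077, 0.23, 0.6, 0, 0, 0], [-0.077, 0.23, 0.7, 0, 0, 0], [-0.077, 0.23, 0.8, 0, 0, 0], [-0.077, 0.23, 0.9, 0, 0, 0], [-0.077, 0.23, 1.0, 0, 0, 0], [-0.077, 0.23, 1.0, 0, 0, 0]]}}

```text
time: 2.15
position: [0.6173, 0.268, 0.0279]
eef_rot: [-2.341, -2.093, 0.008]
contact_force: [-0.2, -0.8, -1.0]
width: 0.0854
finger_force: 0.0
```

Request:
{"api": "jog_arm", "payload": {"motion": [[0, 0, 0, 0, 0, 0], [0, 0, 0, 0, 0, 0], [0, 0, 0, 0, 0, 0], [0, 0, 0, 0, 0, 0], [0, 0, 0, 0, 0, 0], [0, 0, 0, 0, 0, 0], [0, 0, 0, 0, 0, 0], [0, 0, 0, 0, 0, 0], [0, 0, 0, 0, 0, 0]], "jaw": 0.5, "squeeze": 30}}

```text
time: 2.9
position: [0.6215, 0.2682, 0.0335]
eef_rot: [2.345, 2.09, 0.005]
contact_force: [-3.8, 2.6, 7.6]
width: 0.0593
finger_force: 34.1
```

```bash
python3 -c "
from h import *
plan([.5408,-.013,.14],-.057)
cv2.imwrite('pics/g.png',cv2.resize(r.snapshot('side')[90:240,190:390],None,fx=4,fy=4,interpolation=cv2.INTER_CUBIC))"
```

```text
shift [-1.4418 -0.2385 -0.5362] turn [ 0.0006 -0.0007 -0.0185] cur yaw -0.115 j6 2.093
```

View pics/g.png

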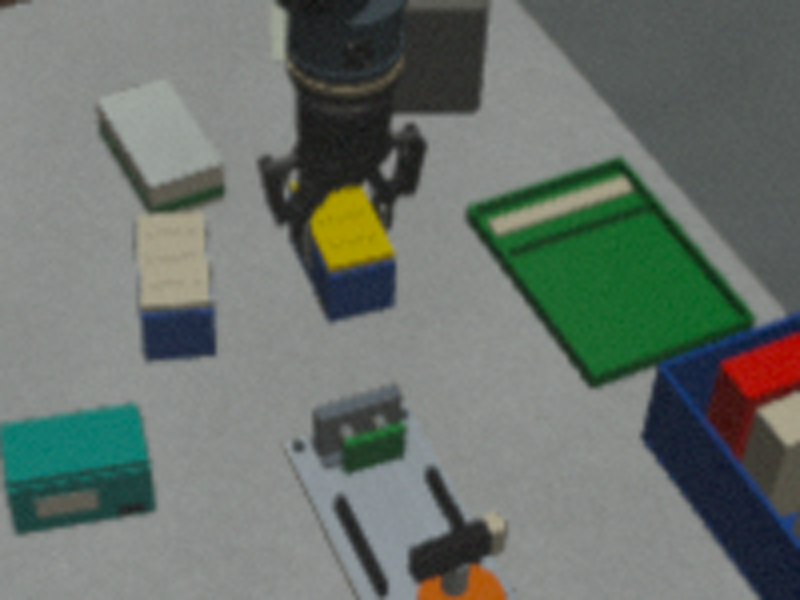

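The picture shows the yellow cassette held across its width at crop (350,250), and the neighbours haven't moved. Lift and carry next.

Request:
{"api": "jog_arm", "payload": {"motion": [[0, 0, -0.15, 0, 0, 0], [0, 0, -0.3, 0, 0, 0], [0, 0, -0.45, 0, 0, 0], [0, 0, -0.55, 0, 0, 0], [-0.2, -0.03, -0.55, 0, 0, -0.0185], [-0.4, -0.06, -0.55, 0, 0, -0.0185], [-0.6, -0.1, -0.55, 0, 0, -0.0185], [-0.8, -0.14, -0.55, 0, 0, -0.0185], [-0.95, -0.16, -0.55, 0, 0, -0.0185], [-1, -0.165, -0.55, 0, 0, -0.0185], [-1, -0.165, -0.55, 0, 0, -0.0185], [-1, -0.165, -0.55, 0, 0, -0.0185]]}}

```text
time: 3.95
position: [0.5654, 0.0724, 0.1423]
eef_rot: [2.285, 2.155, 0.002]
contact_force: [-0.2, 0.1, -1.8]
width: 0.0593
finger_force: 34.1
```

```bash
python3 -c "
from h import *
plan([.5408,-.013,.14],-.057);print(r.state()['contact_force'],r.state()['width'])"
```

```text
shift [-0.4334 -0.098   0.0111] turn [ 0.0005 -0.0002 -0.0005] cur yaw -0.0585 j6 1.756
[-0.23882731  0.05820165 -1.81791577] 0.05933003544554846
```

Request:
{"api": "jog_arm", "payload": {"motion": [[-0.15, -0.03, 0, 0, 0, 0], [-0.3, -0.06, 0, 0, 0, 0], [-0.41, -0.09, 0, 0, 0, 0], [-0.433, -0.098, 0, 0, 0, 0], [-0.433, -0.098, 0, 0, 0, 0], [-0.433, -0.098, 0, 0, 0, 0], [-0.433, -0.098, 0.1, 0, 0, 0], [-0.433, -0.098, 0.16, 0, 0, 0], [-0.433, -0.098, 0.16, 0, 0, 0], [-0.433, -0.098, 0.16, 0, 0, 0]]}}

```text
time: 4.78
position: [0.5405, -0.0118, 0.1091]
eef_rot: [-2.282, -2.158, 0.001]
contact_force: [-1.0, -0.1, -1.1]
width: 0.0595
finger_force: 34.0
```

```bash
python3 -c "
from h import *
plan([.5408,-.013,.0415],-.057);print(r.state()['position'])
im=r.snapshot('side');cv2.imwrite('pics/h.png',cv2.resize(im[150:275,220:370],None,fx=4.8,fy=4.8,interpolation=cv2.INTER_CUBIC))
hsv=cv2.cvtColor(im,cv2.COLOR_BGR2HSV)
im=r.snapshot('top');cv2.imwrite('pics/ht.png',cv2.resize(im[150:235,230:360],None,fx=6,fy=6,interpolation=cv2.INTER_CUBIC))
"
```

```text
shift [-0.0062  0.0023  0.3382] turn [-0.0003 -0.      0.0003] cur yaw -0.0562 j6 1.605
[ 0.54047217 -0.01175466  0.10914708]
```

View pics/h.png

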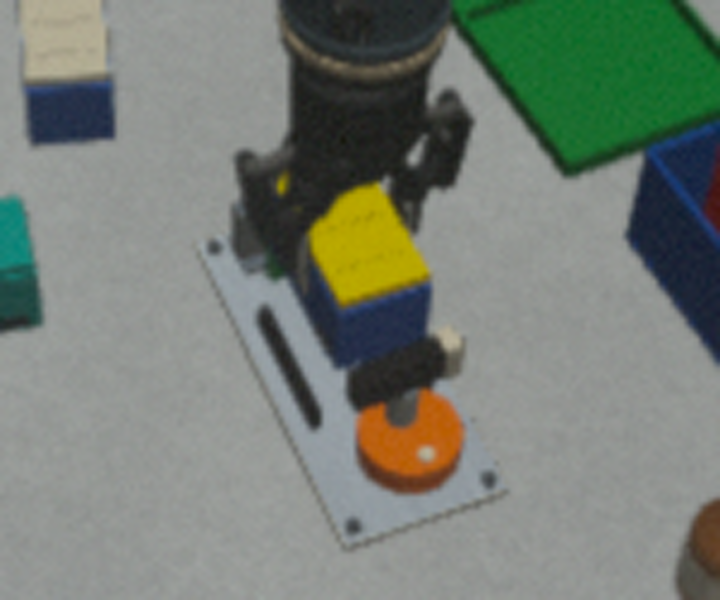

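View pics/ht.png

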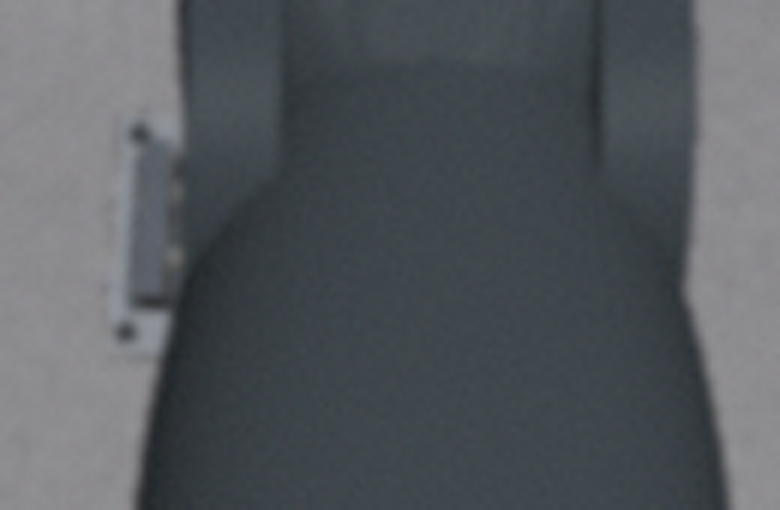

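Side view: the cassette hangs over the seat, front lid corners at crop (347,303) and (430,272), between the rails and clear of the bar. The top view is blocked by the arm. I'll check the offset from the cradle in the side camera.

Run:
```python
from h import *
f=lambda l,z:pix2world("side",np.array(l)/4.8+[220,150]-.4,z)[:,:2]
ex=np.array([np.cos(-.057),np.sin(-.057)]);ey=np.array([-ex[1],ex[0]])
seat=np.array([.5408,-.013])
loc=lambda w:np.round(np.column_stack([(w-seat)@ex,(w-seat)@ey])*1000,1)
print("lid front corners",loc(f([(347,303),(430,272)],.1416)))
print("blue bottom corners",loc(f([(343,366)],.0756)))
print("screws",loc(f([(353,525),(488,478),(215,246)],.008)))
print("rail ends",loc(f([(264,311),(318,422)],.026)))
print("top: screws",loc(pix2world("top",np.array([(393,137),(384,269),(733,157),(727,290)])/4+[154.6,137.6],.008)[:,:2]))
print("orange top ctr",loc(f([(410,430)],.052)))
```

```text
lid front corners [[-25.6 -51.2]
 [ 27.7 -48.4]]
blue bottom corners [[-23.8 -48.2]]
screws [[ -43.2 -114.4]
 [  46.6 -114.8]
 [ -41.2  116. ]]
rail ends [[-37.   41.6]
 [-38.6 -49.1]]
top: screws [[  47.   111.7]
 [ -42.9  111.9]
 [  46.5 -118.2]
 [ -43.9 -117.9]]
orange top ctr [[  2.1 -90.8]]
```

Request:
{"api": "jog_arm", "payload": {"motion": [[-0.01, 0.005, 0, 0, 0, 0], [-0.01, 0.005, 0.05, 0, 0, 0], [-0.01, 0.005, 0.1, 0, 0, 0], [-0.01, 0.005, 0.14, 0, 0, 0], [-0.01, 0.005, 0.18, 0, 0, 0], [-0.01, 0.005, 0.22, 0, 0, 0], [-0.01, 0.005, 0.25, 0, 0, 0], [-0.01, 0.005, 0.28, 0, 0, 0], [-0.01, 0.005, 0.3, 0, 0, 0], [-0.01, 0.005, 0.31, 0, 0, 0], [-0.01, 0.005, 0.32, 0, 0, 0], [-0.01, 0.005, 0.32, 0, 0, 0]]}}

```text
time: 5.88
position: [0.5413, -0.0151, 0.0452]
eef_rot: [-2.285, -2.156, 0.0]
contact_force: [0.3, 0.6, -2.2]
width: 0.0592
finger_force: 34.1
```

Request:
{"api": "jog_arm", "payload": {"motion": [[0, 0, 0.005, 0, 0, 0], [0, 0, 0.01, 0, 0, 0], [0, 0, 0.014, 0, 0, 0], [0, 0, 0.018, 0, 0, 0], [0, 0, 0.018, 0, 0, 0], [0, 0, 0.018, 0, 0, 0]]}}

```text
time: 6.38
position: [0.5413, -0.0151, 0.0417]
eef_rot: [-2.285, -2.156, 0.0]
contact_force: [-0.3, 0.3, -1.4]
width: 0.0592
finger_force: 34.1
```

Request:
{"api": "jog_arm", "payload": {"motion": [[0, 0, 0.004, 0, 0, 0], [0, 0, 0.007, 0, 0, 0], [0, 0, 0.01, 0, 0, 0], [0, 0, 0.01, 0, 0, 0], [0, 0, 0.01, 0, 0, 0], [0, 0, 0.01, 0, 0, 0]]}}

```text
time: 6.88
position: [0.5414, -0.0151, 0.0414]
eef_rot: [2.284, 2.156, 0.001]
contact_force: [-12.6, 0.2, 30.6]
width: 0.0598
finger_force: 37.9
```

Request:
{"api": "jog_arm", "payload": {"motion": [[0, 0, -0.008, 0, 0, 0], [0, 0, -0.008, 0, 0, 0], [0, 0, -0.008, 0, 0, 0]]}}

```text
time: 7.13
position: [0.5415, -0.0151, 0.0415]
eef_rot: [2.284, 2.156, 0.0]
contact_force: [-3.4, -0.3, 7.2]
width: 0.0592
finger_force: 35.2
```

Request:
{"api": "jog_arm", "payload": {"motion": [[0, 0, 0, 0, 0, 0], [0, 0, 0, 0, 0, 0], [0, 0, 0, 0, 0, 0], [0, 0, 0, 0, 0, 0], [0, 0, 0, 0, 0, 0], [0, 0, 0, 0, 0, 0], [0, 0, 0, 0, 0, 0], [0, 0, 0, 0, 0, 0]], "jaw": 1}}

```text
time: 7.8
position: [0.5413, -0.0151, 0.0413]
eef_rot: [2.285, 2.156, 0.0]
contact_force: [-0.6, -0.5, -0.9]
width: 0.0853
finger_force: 0.0
```

Request:
{"api": "jog_arm", "payload": {"motion": [[0, 0, -0.1, 0, 0, 0], [0, 0, -0.25, 0, 0, 0], [0, 0, -0.4, 0, 0, 0], [0, 0, -0.6, 0, 0, 0], [0, 0, -0.7, 0, 0, -0.04], [0, 0, -0.7, 0, 0, -0.1], [0, 0, -0.7, 0, 0, -0.2], [0, 0, -0.7, 0, 0, -0.3], [0, 0, -0.7, 0, 0, -0.3], [0, 0, -0.7, 0, 0, -0.3], [0, 0, -0.7, 0, 0, -0.3], [0, 0, -0.7, 0, 0, -0.3]]}}

```text
time: 8.8
position: [0.5413, -0.0151, 0.1813]
eef_rot: [1.046, 2.962, -0.0]
contact_force: [-0.4, -0.1, -0.3]
width: 0.0854
finger_force: 0.0
```

```bash
python3 -c "
from h import *
plan([.536,-.093,.13],1.514-.0);print(r.state()['position'],r.state()['torque'],r.state()['contact_force'])
im=r.snapshot('side');cv2.imwrite('pics/i.png',cv2.resize(im[150:275,220:370],None,fx=4.8,fy=4.8,interpolation=cv2.INTER_CUBIC))
"
```

```text
shift [-0.2241 -0.3199  0.2565] turn [-0.     0.    -0.198] cur yaw 0.8919 j6 0.651
[ 0.54129185 -0.01505142  0.18130297] [-0.02089703 -0.01388865  0.00525621] [-0.39467873 -0.14159316 -0.30886091]
```

View pics/i.png

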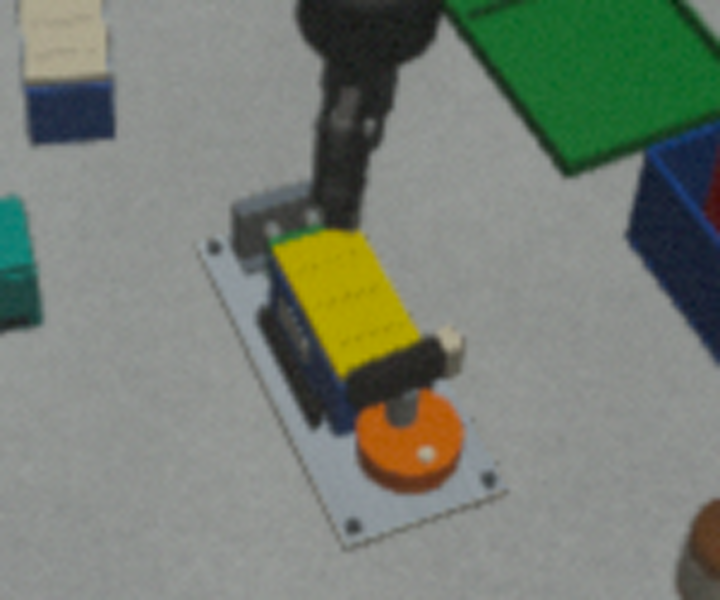

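The cassette stands squarely between the rails, with the lid at (345,300), the pad at (300,235) behind it and the lobe at (410,430) in front. Next, the knob.

Request:
{"api": "jog_arm", "payload": {"motion": [[-0.1, -0.15, 0, 0, 0, -0.04], [-0.2, -0.3, 0.1, 0, 0, -0.08], [-0.224, -0.32, 0.2, 0, 0, -0.12], [-0.224, -0.32, 0.25, 0, 0, -0.16], [-0.224, -0.32, 0.25, 0, 0, -0.206], [-0.224, -0.32, 0.25, 0, 0, -0.206], [-0.224, -0.32, 0.25, 0, 0, -0.206], [-0.224, -0.32, 0.25, 0, 0, -0.206], [-0.224, -0.32, 0.35, 0, 0, -0.206], [-0.224, -0.32, 0.45, 0, 0, -0.206], [-0.224, -0.32, 0.48, 0, 0, -0.206], [-0.224, -0.32, 0.48, 0, 0, -0.206]], "jaw": 0.8}}

```text
time: 9.85
position: [0.5344, -0.0927, 0.0841]
eef_rot: [-0.064, -3.138, -0.001]
contact_force: [-0.4, 0.7, 0.2]
width: 0.0681
finger_force: 0.0
```

```bash
python3 -c "
from h import *
plan([.5355,-.0925,.085],1.54);s=r.state();print(s['position'],s['torque'],s['contact_force'],s['joint_positions'][5])
im=r.snapshot('side');cv2.imwrite('pics/j.png',cv2.resize(im[170:260,240:360],None,fx=6,fy=6,interpolation=cv2.INTER_CUBIC))
"
```

```text
shift [-0.0053  0.0011 -0.0043] turn [ 0.0001 -0.0008 -0.0031] cur yaw 1.5302 j6 -0.131
[ 0.53442551 -0.09268504  0.08413589] [-0.00030054  0.03733998  0.05400836] [-0.35995696  0.74698193  0.16742252] -0.13115035971813158
```

View pics/j.png

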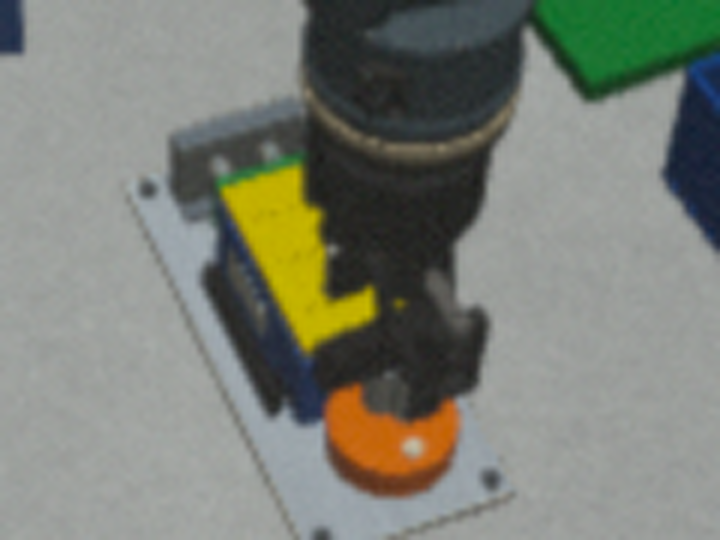

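The gripper straddles the bar at crop (390,350), so close on it.

Request:
{"api": "jog_arm", "payload": {"motion": [[0, 0, 0, 0, 0, 0], [0, 0, 0, 0, 0, 0], [0, 0, 0, 0, 0, 0], [0, 0, 0, 0, 0, 0], [0, 0, 0, 0, 0, 0], [0, 0, 0, 0, 0, 0], [0, 0, 0, 0, 0, 0], [0, 0, 0, 0, 0, 0], [0, 0, 0, 0, 0, 0], [0, 0, 0, 0, 0, 0], [0, 0, 0, 0, 0, 0], [0, 0, 0, 0, 0, 0]], "jaw": 0, "squeeze": 50}}

```text
time: 10.9
position: [0.5357, -0.0933, 0.086]
eef_rot: [0.062, 3.14, -0.001]
contact_force: [-2.0, -2.2, 7.7]
width: 0.0154
finger_force: 48.2
```

```bash
cat > st.py <<'E'
from h import *
s=r.state();M=R.from_rotvec(s["eef_rot"]).as_matrix();y=np.arctan2(M[1,1],M[0,1])
print("t",round(s["time"],2),"th",round((1.514-y)%(2*np.pi),4),s["position"].round(4),"F",s["contact_force"].round(1),"T",s["torque"].round(3),"w",round(s["width"],4),s["finger_force"],"j6",s["joint_positions"][5].round(3), "Ftool",(M.T@s["contact_force"]).round(1))
E
python3 st.py
```

```text
t 10.9 th 6.2656 [ 0.5357 -0.0933  0.086 ] F [-2.  -2.2  7.7] T [-0.443  0.586 -0.015] w 0.0154 48.200790882110596 j6 -0.133 Ftool [ 1.9 -2.2 -7.7]
```

Request:
{"api": "jog_arm", "payload": {"motion": [[0, 0, 0, 0, 0, 0.03], [0, 0, 0, 0, 0, 0.06], [0, 0, 0, 0, 0, 0.09], [0, 0, 0, 0, 0, 0.12], [0, 0, 0, 0, 0, 0.15], [0, 0, 0, 0, 0, 0.16], [0, 0, 0, 0, 0, 0.16]]}}

```text
time: 11.48
position: [0.536, -0.0925, 0.0861]
eef_rot: [0.844, 3.025, 0.002]
contact_force: [6.8, 1.2, 2.6]
width: 0.0155
finger_force: 48.5
```

```bash
python3 st.py
```

```text
t 11.48 th 0.4871 [ 0.536  -0.0925  0.0861] F [6.8 1.2 2.6] T [ 0.166 -1.377  0.141] w 0.0155 48.466320633888245 j6 0.372 Ftool [-5.2  4.6 -2.6]
```

Request:
{"api": "jog_arm", "payload": {"motion": [[0, 0, 0, 0, 0, 0.02], [0, 0, 0, 0, 0, 0.05], [0, 0, 0, 0, 0, 0.08], [0, 0, 0, 0, 0, 0.11], [0, 0, 0, 0, 0, 0.14], [0, 0, 0, 0, 0, 0.16], [0, 0, 0, 0, 0, 0.16], [0, 0, 0, 0, 0, 0.16]]}}

```text
time: 12.15
position: [0.5366, -0.092, 0.0861]
eef_rot: [1.566, 2.722, 0.004]
contact_force: [4.9, 8.9, 2.1]
width: 0.0153
finger_force: 48.5
```

```bash
python3 st.py
```

```text
t 12.15 th 0.9874 [ 0.5366 -0.092   0.0861] F [4.9 8.9 2.1] T [ 1.524 -0.784 -0.114] w 0.0153 48.529502749443054 j6 0.873 Ftool [ 5.2  8.8 -2.1]
```

Request:
{"api": "jog_arm", "payload": {"motion": [[0.003, 0.005, 0, 0, 0, 0.01], [0.003, 0.005, 0, 0, 0, 0.02], [0.003, 0.005, 0, 0, 0, 0.03], [0.003, 0.005, 0, 0, 0, 0.04], [0.003, 0.005, 0, 0, 0, 0.05], [0.003, 0.005, 0, 0, 0, 0.06], [0.003, 0.005, 0, 0, 0, 0.07], [0.003, 0.005, 0, 0, 0, 0.08]]}}

```text
time: 12.82
position: [0.5369, -0.0918, 0.086]
eef_rot: [1.896, 2.503, 0.002]
contact_force: [4.2, 2.2, 3.3]
width: 0.015
finger_force: 49.0
```

```bash
python3 st.py
```

```text
t 12.82 th 1.2401 [ 0.5369 -0.0918  0.086 ] F [4.2 2.2 3.3] T [ 0.317 -0.522  0.179] w 0.015 48.987547159194946 j6 1.127 Ftool [ 0.9  4.7 -3.2]
```

Request:
{"api": "jog_arm", "payload": {"motion": [[0, 0, 0, 0, 0, 0.01], [0, 0, 0, 0, 0, 0.02], [0, 0, 0, 0, 0, 0.03], [0, 0, 0, 0, 0, 0.04], [0, 0, 0, 0, 0, 0.05]]}}

```text
time: 13.23
position: [0.5372, -0.0918, 0.0861]
eef_rot: [2.087, 2.346, 0.003]
contact_force: [5.5, 2.2, 1.2]
width: 0.0153
finger_force: 48.8
```

```bash
python3 st.py
```

```text
t 13.23 th 1.3971 [ 0.5372 -0.0918  0.0861] F [5.5 2.2 1.2] T [ 0.409 -0.978  0.175] w 0.0153 48.83561074733734 j6 1.284 Ftool [ 1.5  5.7 -1.1]
```

Request:
{"api": "jog_arm", "payload": {"motion": [[0, 0, 0, 0, 0, 0.01], [0, 0, 0, 0, 0, 0.02], [0, 0, 0, 0, 0, 0.03]]}}

```text
time: 13.48
position: [0.5374, -0.0917, 0.0861]
eef_rot: [2.195, 2.245, 0.003]
contact_force: [5.2, 3.4, 0.2]
width: 0.0151
finger_force: 48.7
```

```bash
python3 st.py
```

```text
t 13.48 th 1.4913 [ 0.5374 -0.0917  0.0861] F [5.2 3.4 0.2] T [ 0.398 -1.16   0.112] w 0.0151 48.748977184295654 j6 1.379 Ftool [ 3.3  5.3 -0.2]
```

Request:
{"api": "jog_arm", "payload": {"motion": [[0, 0, 0, 0, 0, 0.01], [0, 0, 0, 0, 0, 0.02], [0, 0, 0, 0, 0, 0.03]]}}

```text
time: 13.73
position: [0.5375, -0.0918, 0.0861]
eef_rot: [2.298, 2.139, 0.004]
contact_force: [8.0, 2.1, -1.0]
width: 0.0151
finger_force: 48.7
```

```bash
python3 st.py
```

```text
t 13.73 th 1.5856 [ 0.5375 -0.0918  0.0861] F [ 8.   2.1 -1. ] T [ 0.45  -1.355  0.145] w 0.0151 48.658356070518494 j6 1.473 Ftool [2.7 7.8 1. ]
```

Request:
{"api": "jog_arm", "payload": {"motion": [[0, 0, 0, 0, 0, 0.01], [0, 0, 0, 0, 0, 0.02], [0, 0, 0, 0, 0, 0.03]]}}

```text
time: 13.98
position: [0.5376, -0.0918, 0.0861]
eef_rot: [2.396, 2.029, 0.004]
contact_force: [9.9, 1.5, -1.8]
width: 0.0154
finger_force: 48.7
```

```bash
python3 st.py
```

```text
t 13.98 th 1.6798 [ 0.5376 -0.0918  0.0861] F [ 9.9  1.5 -1.8] T [ 0.386 -1.564  0.164] w 0.0154 48.67413103580475 j6 1.567 Ftool [3.1 9.5 1.9]
```

Request:
{"api": "jog_arm", "payload": {"motion": [[0.001, 0.003, 0, 0, 0, 0.01], [0.001, 0.005, 0, 0, 0, 0.02], [0.001, 0.005, 0, 0, 0, 0.03]]}}

```text
time: 14.23
position: [0.5379, -0.0918, 0.086]
eef_rot: [2.49, 1.914, 0.002]
contact_force: [2.6, 1.8, 4.0]
width: 0.0151
finger_force: 49.5
```

```bash
python3 st.py
```

```text
t 14.23 th 1.7741 [ 0.5379 -0.0918  0.086 ] F [2.6 1.8 4. ] T [ 0.26  -0.324  0.226] w 0.0151 49.52003717422485 j6 1.662 Ftool [ 2.4  2.  -4. ]
```

Request:
{"api": "jog_arm", "payload": {"motion": [[0, 0, 0, 0, 0, 0.01], [0, 0, 0, 0, 0, 0.02]]}}

```text
time: 14.4
position: [0.5379, -0.0918, 0.086]
eef_rot: [2.549, 1.835, 0.003]
contact_force: [3.7, 0.7, 3.1]
width: 0.0153
finger_force: 49.5
```

```bash
python3 st.py
```

```text
t 14.4 th 1.8369 [ 0.5379 -0.0918  0.086 ] F [3.7 0.7 3.1] T [ 0.225 -0.524  0.247] w 0.0153 49.50231492519379 j6 1.724 Ftool [ 1.8  3.3 -3.1]
```

Request:
{"api": "jog_arm", "payload": {"motion": [[0, 0, 0, 0, 0, 0.01], [0, 0, 0, 0, 0, 0.02]]}}

```text
time: 14.57
position: [0.5381, -0.0919, 0.0861]
eef_rot: [2.605, 1.754, 0.003]
contact_force: [4.1, 1.1, 1.4]
width: 0.0152
finger_force: 49.5
```

```bash
python3 st.py
```

```text
t 14.57 th 1.8998 [ 0.5381 -0.0919  0.0861] F [4.1 1.1 1.4] T [ 0.202 -0.641  0.275] w 0.0152 49.53933119773865 j6 1.787 Ftool [ 2.5  3.4 -1.4]
```

Request:
{"api": "jog_arm", "payload": {"motion": [[0, 0.001, 0, 0, 0, 0.01], [0, 0.002, 0, 0, 0, 0.02], [0, 0.002, 0, 0, 0, 0.03]]}}

```text
time: 14.82
position: [0.5382, -0.0919, 0.0861]
eef_rot: [2.685, 1.629, 0.003]
contact_force: [3.1, 1.0, 3.9]
width: 0.0151
finger_force: 49.9
```

```bash
python3 st.py
```

```text
t 14.82 th 1.9939 [ 0.5382 -0.0919  0.0861] F [3.1 1.  3.9] T [ 0.254 -0.381  0.381] w 0.0151 49.889878034591675 j6 1.881 Ftool [ 2.3  2.3 -3.9]
```

Request:
{"api": "jog_arm", "payload": {"motion": [[0, 0, 0, 0, 0, 0.002]]}}

```text
time: 14.9
position: [0.5382, -0.0919, 0.086]
eef_rot: [2.69, 1.621, 0.003]
contact_force: [3.1, 2.0, 5.4]
width: 0.0153
finger_force: 50.0
```

```bash
python3 st.py
```

```text
t 14.9 th 2.0003 [ 0.5382 -0.0919  0.086 ] F [3.1 2.  5.4] T [ 0.398 -0.427  0.357] w 0.0153 49.983349442481995 j6 1.888 Ftool [ 3.2  1.8 -5.4]
```

Request:
{"api": "jog_arm", "payload": {"motion": [[0, 0, 0, 0, 0, 0.002]]}}

```text
time: 14.98
position: [0.5382, -0.092, 0.086]
eef_rot: [2.694, 1.615, 0.003]
contact_force: [3.4, 1.7, 5.9]
width: 0.0155
finger_force: 50.0
```

```bash
python3 st.py
```

```text
t 14.98 th 2.0047 [ 0.5382 -0.092   0.086 ] F [3.4 1.7 5.9] T [ 0.382 -0.443  0.304] w 0.0155 50.039268136024475 j6 1.892 Ftool [ 3.1  2.2 -5.8]
```

Request:
{"api": "jog_arm", "payload": {"motion": [[0, 0, 0, 0, 0, 0.002]]}}

```text
time: 15.07
position: [0.5382, -0.092, 0.0861]
eef_rot: [2.699, 1.607, 0.003]
contact_force: [2.4, 1.7, 5.7]
width: 0.0152
finger_force: 50.1
```

```bash
python3 st.py
```

```text
t 15.07 th 2.0108 [ 0.5382 -0.092   0.0861] F [2.4 1.7 5.7] T [ 0.421 -0.432  0.366] w 0.0152 50.06783902645111 j6 1.898 Ftool [ 2.7  1.3 -5.7]
```

Run:
```python
import numpy as np
from scipy.optimize import least_squares
th=np.array([1.24,1.397,1.491,1.586,1.68,1.774,1.837,1.90,1.994,2.0,2.005,2.011])
T=np.array([.179,.175,.112,.145,.164,.226,.247,.275,.381,.357,.304,.366])
for off in(-.05,0,.05):
  re=32-12*np.cos(th+off)
  for k in(.02,None):
    f=lambda p:p[0]+(k or p[2])*1.6*np.maximum(0,re-p[1])-T
    s=least_squares(f,[.15,32,.02] if k is None else [.15,32]);J=s.jac;sd=np.sqrt(np.diag(np.linalg.inv(J.T@J))*2*s.cost/(len(T)-len(s.x)))
    print(off,k,s.x.round(3),sd.round(3),"pad F now",round(1.6*(re[-1]-s.x[1]),2),"rms",np.sqrt(2*s.cost/12).round(3),s.fun.round(3))
```

```text
-0.05 0.02 [ 0.155 31.171] [0.02  0.728] pad F now 8.63 rms 0.032 [-0.024 -0.02   0.043  0.023  0.041  0.014  0.017  0.013 -0.059 -0.033
  0.022 -0.038]
-0.05 None [1.5300e-01 3.2522e+01 3.1000e-02] [0.014 0.531 0.005] pad F now 6.47 rms 0.024 [-0.026 -0.022  0.041  0.008 -0.002 -0.008  0.008  0.016 -0.037 -0.01
  0.046 -0.013]
0 0.02 [ 0.155 31.743] [0.02  0.736] pad F now 8.59 rms 0.032 [-0.024 -0.02   0.043  0.024  0.041  0.015  0.018  0.013 -0.06  -0.034
  0.021 -0.039]
0 None [1.5300e-01 3.3127e+01 3.1000e-02] [0.014 0.524 0.005] pad F now 6.38 rms 0.024 [-0.026 -0.022  0.041  0.008 -0.002 -0.008  0.008  0.016 -0.037 -0.01
  0.046 -0.013]
0.05 0.02 [ 0.155 32.306] [0.021 0.746] pad F now 8.55 rms 0.033 [-0.024 -0.02   0.043  0.026  0.042  0.016  0.018  0.013 -0.06  -0.034
  0.02  -0.04 ]
0.05 None [1.530e-01 3.373e+01 3.200e-02] [0.014 0.516 0.005] pad F now 6.27 rms 0.024 [-0.026 -0.022  0.041  0.008 -0.002 -0.008  0.008  0.016 -0.037 -0.01
  0.046 -0.013]
```

Request:
{"api": "jog_arm", "payload": {"motion": [[0, 0, 0, 0, 0, 0.003]]}}

```text
time: 15.15
position: [0.5382, -0.092, 0.086]
eef_rot: [2.706, 1.594, 0.003]
contact_force: [2.8, 1.9, 5.8]
width: 0.0151
finger_force: 50.2
```

```bash
python3 st.py
```

```text
t 15.15 th 2.0201 [ 0.5382 -0.092   0.086 ] F [2.8 1.9 5.8] T [ 0.427 -0.515  0.366] w 0.0151 50.16254246234894 j6 1.907 Ftool [ 3.   1.5 -5.8]
```

Request:
{"api": "jog_arm", "payload": {"motion": [[0, 0, 0, 0, 0, 0.003]]}}

```text
time: 15.23
position: [0.5383, -0.092, 0.0861]
eef_rot: [2.714, 1.581, 0.003]
contact_force: [3.8, 2.1, 6.1]
width: 0.0155
finger_force: 50.2
```

```bash
python3 st.py
```

```text
t 15.23 th 2.0297 [ 0.5383 -0.092   0.0861] F [3.8 2.1 6.1] T [ 0.353 -0.41   0.325] w 0.0155 50.198471546173096 j6 1.917 Ftool [ 3.7  2.3 -6.1]
```

Request:
{"api": "jog_arm", "payload": {"motion": [[0, 0, 0, 0, 0, 0.003]]}}

```text
time: 15.32
position: [0.5383, -0.092, 0.0861]
eef_rot: [2.721, 1.568, 0.003]
contact_force: [4.1, 1.8, 5.3]
width: 0.0151
finger_force: 50.2
```

```bash
python3 st.py
```

```text
t 15.32 th 2.0391 [ 0.5383 -0.092   0.0861] F [4.1 1.8 5.3] T [ 0.35  -0.515  0.424] w 0.0151 50.21578073501587 j6 1.926 Ftool [ 3.7  2.7 -5.3]
```

Request:
{"api": "jog_arm", "payload": {"motion": [[0, 0, 0, 0, 0, 0], [0, 0, 0, 0, 0, 0], [0, 0, 0, 0, 0, 0], [0, 0, 0, 0, 0, 0], [0, 0, 0, 0, 0, 0], [0, 0, 0, 0, 0, 0], [0, 0, 0, 0, 0, 0]], "jaw": 0.7}}

```text
time: 15.9
position: [0.5373, -0.0921, 0.0853]
eef_rot: [-2.722, -1.568, 0.0]
contact_force: [-0.2, 0.0, -0.4]
width: 0.0595
finger_force: 0.0
```

```bash
python3 st.py
```

```text
t 15.9 th 2.0398 [ 0.5373 -0.0921  0.0853] F [-0.2  0.  -0.4] T [ 0.021 -0.012  0.027] w 0.0595 0.0 j6 1.927 Ftool [-0.1 -0.2  0.4]
```

Request:
{"api": "jog_arm", "payload": {"motion": [[0, 0, -0.1, 0, 0, 0], [0, 0, -0.25, 0, 0, 0], [0, 0, -0.4, 0, 0, 0], [0, 0, -0.6, 0, 0, 0], [0, 0, -0.6, 0, 0, 0], [0, 0, -0.6, 0, 0, 0]]}}

```text
time: 16.4
position: [0.5386, -0.0923, 0.2074]
eef_rot: [2.72, 1.566, 0.005]
contact_force: [1.2, 0.2, -0.8]
width: 0.06
finger_force: 0.0
```

```bash
python3 st.py; python3 -c "
from h import *
im=r.snapshot('side');cv2.imwrite('pics/k.png',cv2.resize(im[150:275,220:370],None,fx=4.8,fy=4.8,interpolation=cv2.INTER_CUBIC))"
```

```text
t 16.4 th 2.0398 [ 0.5386 -0.0923  0.2074] F [ 1.2  0.2 -0.8] T [0.053 0.042 0.024] w 0.06 0.0 j6 1.927 Ftool [0.8 0.9 0.8]
```

View pics/k.png

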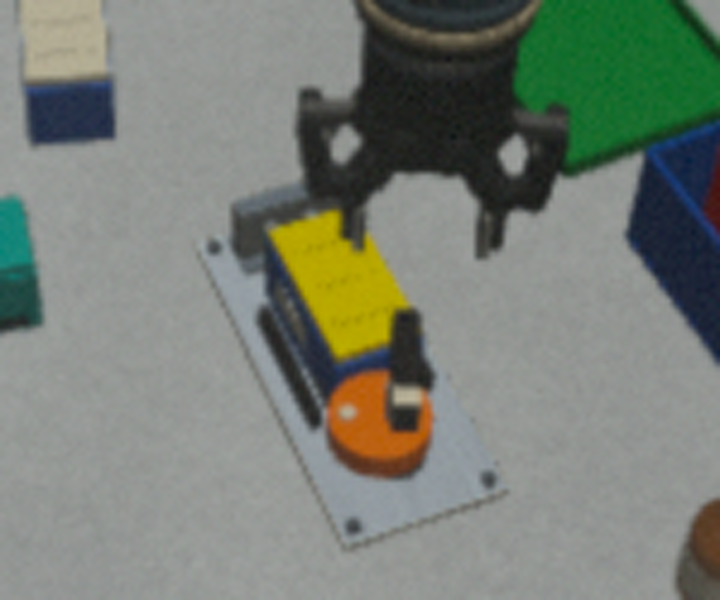

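The picture shows the lobe at (380,425) bearing on the cassette's end. The cassette has slid back to the pad, the gripper is clear, and the neighbours haven't moved. Handing in.

```bash
python3 -c "
from rig import r
print(r.job_done())"
```

```text
the job is handed in; nothing more can be done
None
```

I stood the yellow-lidded cassette in the cradle, turned the knob clockwise until it clamped it against the pad, let go and handed the job in at about 16.5 s. The grip is roughly 6–9 N going by noisy torque readings and the cam geometry, not measured directly.

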